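# Take the grey connector out from behind the gravity sash

## Robot

A 6-joint arm with a two-finger parallel gripper is mounted at the origin on a cart in front of the work surface, level with it; the furniture and walls round the work are solid. World frame = base frame: x ahead of the robot, y to its left, z up, the work surface at z = 0. Lengths are in m, angles in degrees, forces in N, time in s.
With the tool pointing down it reaches from about 0.4 to 0.825 m from the base axis. Payload 7 kg.
Tool frame: the origin (TCP) lies at the very end of the fingers, on their centre line; the grasp point (between the pads) lies 19 mm behind it; z points along the fingers, y is the line along which they close (so a half turn about z gives the same grasp; the last joint's range is limited). The gripper opens to 88 mm and grips with 3 to 60 N. Pads are 19 mm wide; open, the fingers measure 130 mm over their backs; the gripper's body (78 mm by 193 mm) begins 47 mm behind the grasp point.
Start: joints at [-50.185, 20.546, 0.682, 0, -70.136, -16.507], TCP at [0.267, -0.62, 0.227] pointing down, gripper open.
Joint ranges: [-176.03, 176.03], [-82.01, 121.73], [-58.28, 71.71], [-173.87, 95.51], [-174.79, -0.11], [-173.66, 173.66]. Speed limits (degrees/s): [136.94, 136.94, 172.46, 180, 180, 180].

## Interface

Orientations are given as [roll, pitch, yaw] about the fixed x, y, z axes, in that order (R = Rz(yaw) Ry(pitch) Rx(roll)).
In Python, from plant import get_state, imaging, r, finder gives the robot as it stands.
- The arm moves only by the shell command python3 -m handwheel 'ROWS' [FORCE]. ROWS is JSON, a list of rows, each a list of 5 numbers: the closure, from 0 (fully open) to 1 (shut), then the shift along the world's x, y, z in cm, then the turn about the world's z in degrees. A call has 1 to 8 rows; each row is the pose to reach, as a shift and turn from the pose commanded when the call began; what a row does not reach only later rows make up. A row lasts 1/8 s, in which the tool goes at most 62.5 mm and 10.7 degrees, less where a joint would pass 70% of its speed; a pose out of reach is approached as far as the arm can. A call with a gripper value outside its range is refused whole. The fingers move at their own pace and stop on an object; FORCE is the grip in N (left out, the last holds). Time passes only in rows, so rows that repeat a pose let the fingers close. It gives the time, the measured TCP pose, the force, the opening and the grip force at its end, in the units of the state.
- get_state(): the state, without advancing time (a new reading comes with each control period).
- imaging.capture(name): name is "side" or "top" or "wrist"; returns (picture, depth): 384x512x3 uint8, red, green, blue; 384x512 float32, m along the optical axis (not along the pixel's ray), 0 where there is no reading.
- imaging.get_calibration(name): a dict with "fx", "fy", "cx", "cy" (pixels), "dist" ([k1, k2, p1, p2, k3] as OpenCV has them; the pictures are not rectified), "rvec" (rotation vector, rad) and "tvec" (3), from world to camera coordinates, as OpenCV has them; the wrist camera has in their place "hand_eye" (4x4, takes a point from camera to tool coordinates, whose origin is the TCP and whose axes are the flange's). Camera axes: x right, y down, z forward; pixel columns grow to the right and rows downward; lengths in m; the calibration is good to about 2 mm. A picture is of the moment at which its call begins: read the wrist's pose just before it. get_calibration takes no time and is no camera call.
- r.close_job(): hands the job in; it is judged then, once.
Trained networks look in the newest picture that a camera, given by its name, has taken for a name from the list of things; names that differ only in an ending like _2 or _b are one class to them, and where a whole thing is asked for, a point or a joint stands for the part that bears it (a point fixed in the world has none). Each returns a list of dicts, best first, with "p" (0 to 1); they miss things now and then, are a little off and sometimes report something else, mostly with a low value. They report only what shows in the picture. A call takes as long as a camera call.
- finder.cut_out(camera, query): "region" (384x512 bool, what is visible of it) and "pixel" ([column, row] in pixels, amid what is visible of it).
The state is a dict: "time_s": time; "joints": joint angles; "qd": joint speeds; "joint_torque": joint torques, N m; "tcp_pos": TCP position; "eef_rot": TCP orientation; "contact_force": force on the tool from outside, world axes, zero at the start; "moment": the same for the moment, N m; "gripper_width": finger opening in m; "gripper_force": force on a finger pad.
Only numpy, scipy, OpenCV 4.12 (cv2) and the standard library are available. Lean on these libraries where they do the work, as an engineer would, in place of code of your own. Each camera call takes 0.05 s, during which the arm holds its last target. There are 200 camera calls.

## Task

Slide the clear sash of the bench guard all the way up by its black grip, to where friction holds it up, and let go of it. Then reach in below it, take out the grey connector and lay it flat and right way up in the blue tray, without dropping it. Leave the black connector where it lies and the sash up.

Things in the scene. Friction and masses are not known exactly. Their poses are not given: they have to be found in the camera images.
- guard: Fixed grey guard, 222 x 338 mm. Origin on the worktop under the middle of the shut sash's lower edge; x level to the rear, z up. In its frame, mm: floor top z 12; front lip x -14 to -6, top z 42; inside y -156 to 156; side rails climb at 40 deg from z 44 at x 0 (tops 21 higher) to z 240 at x 205. Sash fully up: open from above from lip to x 103. A brass counterweight swings outside at y 192.
- sash (a joint): Travel of the clear sash up its slope, m: 0 shut (start), 0.135 upper stop. Pane 140 x 306 mm, orange lower edge, slides up and rearward at 40 deg above level: 1 mm of travel is 0.766 mm along the guard's x and 0.643 mm up. Raising takes about 4 N. Let go in the lower half of its travel it slides shut; let go above 0.11 friction holds it.
- sash_grip (a point): Centre of the sash's black grip, a block in the middle of the pane near its lower edge: 16 mm thick along the guard's y, 34 mm long up the slope, 42 mm high square to the pane (21 mm either side of this point). Straight down from here the pane is 30 mm below. Moves with the sash; with it fully up the grip top is 195 mm above the worktop. Pinch it across its thickness from above, or push it from its front.
- grey_connector: Grey plug connector to be taken, 26 (x) x 64 (y) x 24 (z) mm, lying on the guard's floor, its length roughly along the guard's x. Origin: centre of its underside. Its main body, y = -19 to 23 mm, is 26 mm wide and 20 mm high; shorter round and square ends stand out beyond. Loose, about 30 g.
- black_connector: Black plug connector of the same size and axes, on the guard's floor about 110 mm beside the grey one (either side). Stays where it is.
- job_tray: Fixed shallow blue tray, 130 (x) x 100 (y) x 18 (z) mm outside, walls and floor 4 mm thick, open at the top. Origin: centre of its underside; z up.

How it is judged (in metres and radians):
On the way:
1. the sash is up (travel over 0.11 m) and stays there with the robot not touching it (value of joint sash above 0.11 m and velocity of joint sash between -0.01 and 0.01 m/s and contact force between guard and the fingers below 0.3 N and contact force between guard and the arm below 0.3 N), for 0.3 s.
At the end, for the whole second after the job is handed in: The grey connector rests flat (within 9 degrees) and right way up on the floor of the blue tray, wholly inside its walls; the sash is still up, with travel over 0.11 m; the black connector is within 30 mm of where it started (value of joint sash above 0.11 m and x of grey_connector in the frame of job_tray between -0.05 and 0.05 m and y of grey_connector in the frame of job_tray between -0.04 and 0.04 m and z of grey_connector in the frame of job_tray below 0.012 m and angle between grey_connector's own z axis and vertical below 0.15 rad and linear speed of grey_connector below 0.02 m/s and distance of black_connector from where it was at the start of the episode below 0.03 m); the robot touches nothing.
It fails at once if the grey connector is dropped: it falls freely more than 6 cm above the worktop (height (world z) of grey_connector above 0.06 m and contact force between grey_connector and anything else below 0.02 N).
It also fails if it takes over 51 s, if anything falls off the work surface, if the arm or the gripper's body presses on something with over 40 N, if the wrist force passes 120 N, or if a joint passes its speed limit or range.

## Working session

There is one attempt and no reset: what is moved stays moved. The work goes in short steps, Python scripts to look and compute and a shell command to move; the robot and the scene stay as the last step left them, time stands still between calls to the robot, and variables do not carry over. Pictures are saved under pics/ and viewed, at most 10 in all, crops included, and the job is handed in when it is done.

```bash
mkdir -p pics
cat > h.py <<'E'
import numpy as np, cv2
from scipy.spatial.transform import Rotation as R
from plant import get_state, imaging, r, finder
def T_wc(cam, st=None):
    c=imaging.get_calibration(cam)
    M=np.eye(4)
    if 'hand_eye' in c:
        M[:3,:3]=R.from_euler('xyz',st['eef_rot'],degrees=True).as_matrix(); M[:3,3]=st['tcp_pos']
        return M@np.array(c['hand_eye'])
    M[:3,:3]=cv2.Rodrigues(np.array(c['rvec'],float))[0]; M[:3,3]=np.ravel(c['tvec'])
    return np.linalg.inv(M)
def cloud(cam,depth,st=None):
    c=imaging.get_calibration(cam)
    K=np.array([[c['fx'],0,c['cx']],[0,c['fy'],c['cy']],[0,0,1.]])
    v,u=np.mgrid[0:384,0:512]
    p=cv2.undistortPoints(np.stack([u.ravel(),v.ravel()],1).astype(np.float64)[:,None],K,np.array(c['dist'],float))[:,0]
    d=depth.ravel()
    P=np.c_[p*d[:,None],d]; T=T_wc(cam,st)
    W=(P@T[:3,:3].T+T[:3,3]).reshape(384,512,3); W[depth<=0]=np.nan
    return W
def shot(cam):
    st=get_state(); im,d=imaging.capture(cam); return im,cloud(cam,d,st)
def save(n,im): cv2.imwrite('pics/'+n+'.png',im[:,:,::-1])
def desc(W,m):
    k=cv2.erode(m.astype(np.uint8),np.ones((3,3)))>0
    P=W[k if k.sum()>15 else m]; P=P[~np.isnan(P[:,0])]
    return len(P),np.round(np.median(P,0),4) if len(P) else None,np.round(np.percentile(P,[3,97],axis=0),3).tolist() if len(P) else None
E
python3 - <<'E'
from h import *
print(get_state())
ims=[]
for cam in ['top','side']:
    im,W=shot(cam); np.save(cam+'.npy',W); ims.append(im)
    for q in ['guard','sash','sash_grip','grey_connector','black_connector','job_tray']:
        for o in finder.cut_out(cam,q)[:2]:
            print(cam,q,round(o['p'],2),np.round(o['pixel']),desc(W,o['region']))
save('a',cv2.resize(np.hstack(ims),(800,300))); save('top',ims[0])
E
```

```text
{'time_s': 0.0, 'joints': array([-5.01875750e+01,  2.05915541e+01,  6.35204131e-01, -2.13488448e-02,
       -7.01352339e+01, -1.65061867e+01]), 'qd': array([-0.09364488,  0.04323513,  0.07391478, -0.02409432,  0.09638242,
       -0.0383236 ]), 'joint_torque': array([ 1.42088484e-03, -5.82714593e+01,  2.93060911e+01,  6.99731067e+00,
        6.72025941e-03, -2.31981066e-04]), 'tcp_pos': array([ 0.2668501 , -0.61949349,  0.22562834]), 'eef_rot': array([ 1.79906488e+02, -6.78111277e-03, -1.56701027e+02]), 'contact_force': array([-0.52947296, -0.03503254, -0.81754183]), 'moment': array([-0.00152065,  0.01482657, -0.00876397]), 'gripper_force': 0.0, 'gripper_width': 0.08751478020472958}
top guard 0.8 [157. 174.] (13667, array([0.5077, 0.1256, 0.082 ]), [[0.421, -0.034, 0.011], [0.633, 0.286, 0.228]])
top sash 0.86 [156. 188.] (7290, array([0.4843, 0.1207, 0.098 ]), [[0.429, -0.018, 0.056], [0.532, 0.265, 0.138]])
top sash_grip 0.65 [153. 189.] (7205, array([0.484 , 0.1207, 0.0978]), [[0.429, -0.017, 0.056], [0.532, 0.264, 0.138]])
top job_tray 0.6 [333. 216.] (2112, array([ 0.4449, -0.2875,  0.0052]), [[0.387, -0.332, 0.002], [0.506, -0.239, 0.019]])
side guard 0.6 [194. 244.] (12289, array([0.494 , 0.1912, 0.0915]), [[0.412, -0.031, 0.012], [0.627, 0.299, 0.215]])
side sash 0.97 [204. 239.] (5341, array([0.4797, 0.1462, 0.0939]), [[0.425, -0.013, 0.055], [0.528, 0.263, 0.134]])
side sash_grip 0.88 [209. 237.] (5180, array([0.4802, 0.1448, 0.0943]), [[0.426, -0.011, 0.056], [0.528, 0.261, 0.134]])
side job_tray 0.77 [301. 196.] (770, array([ 0.446 , -0.2895,  0.0056]), [[0.381, -0.334, 0.002], [0.506, -0.233, 0.018]])
side job_tray 0.7 [208. 235.] (5350, array([0.4803, 0.1464, 0.0944]), [[0.425, -0.013, 0.055], [0.528, 0.263, 0.135]])
```

View pics/a.png

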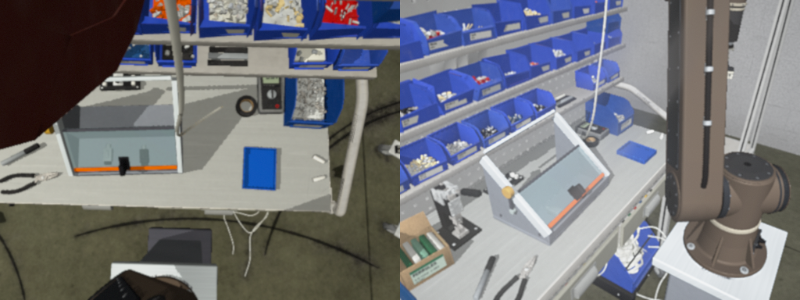

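View pics/top.png

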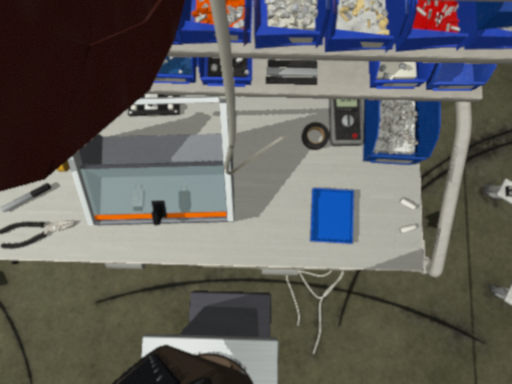

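Top view: the guard is at the left, with its sash's orange edge at row ~215 and the black grip at (158,211). The grey connector shows faintly through the pane at (138,195). The tray is at (332,215), and a grey tube runs down at (228,90).

Run:
```python
from h import *
for cam in ['top','side']:
    W=np.load(cam+'.npy')
    im,_=shot(cam); hsv=cv2.cvtColor(im,cv2.COLOR_RGB2HSV)
    if 1:
        org=(hsv[...,0]>5)&(hsv[...,0]<20)&(hsv[...,1]>150)&(hsv[...,2]>120)&(W[...,0]<0.5)&(W[...,0]>.38)&(W[...,2]>.02)&(W[...,2]<.1)
        P=W[org]; (vx,vy,x0,y0)=cv2.fitLine(P[:,:2].astype(np.float32),cv2.DIST_HUBER,0,.01,.01).ravel()
        s=(P[:,:2]-[x0,y0])@[vx,vy]; a,b=np.percentile(s,[.5,99.5])
        print(cam,'orange',len(P),'dir',np.degrees(np.arctan2(vy,vx)),'mid',x0+vx*(a+b)/2,y0+vy*(a+b)/2,'len',b-a,'z',np.median(P[:,2]))
    dk=(hsv[...,2]<60)&(W[...,2]>.05)&(W[...,0]<.52)&(W[...,0]>.38)&(W[...,1]>0)&(W[...,1]<.25)
    P=W[dk]; print('dark',len(P),np.round(np.percentile(P,[2,50,98],axis=0),3).tolist())
    bl=(hsv[...,0]>95)&(hsv[...,0]<125)&(hsv[...,1]>150)&(W[...,1]<-.2)&(W[...,1]>-.4)&(W[...,0]<.55)&(W[...,0]>.35)&(W[...,2]>-.01)
    P=W[bl][:,:2].astype(np.float32); print('tray',cv2.minAreaRect(P))
W=np.load('top.npy')
for row in (20,60,100,130,150,165): print('tube',row,np.round(W[row,222:236:2],2)[:, :].tolist())
```

```text
top orange 485 dir -86.96317 mid 0.43026787383635023 0.12099234904158934 len 0.3016536355777351 z 0.05548911872904416
dark 235 [[0.41, 0.108, 0.057], [0.436, 0.115, 0.087], [0.46, 0.131, 0.108]]
tray ((0.44542765617370605, -0.28462526202201843), (0.0998208150267601, 0.12686921656131744), 88.03270721435547)Traceback (most recent call last):
  File "<stdin>", line 7, in <module>
cv2.error: OpenCV(4.12.0) /io/opencv/modules/imgproc/src/linefit.cpp:50: error: (-215:Assertion failed) count > 0 in function 'fitLine2D_wods'
```

Guard origin is about (0.427, 0.121), yaw about 3°, and the grip centre about (0.436, 0.119, 0.081). The grip top measures 0.108 m against an expected 0.108. The tray is at (0.445, -0.285), and its measured size matches. Next I'll check for overhead obstacles, then move.

```bash
python3 - <<'E'
from h import *
for c in ['top','side']:
    W=np.load(c+'.npy').reshape(-1,3)
    for y in np.arange(-.3,.35,.05):
        m=(abs(W[:,1]-y)<.025)&(W[:,2]>.13)&(W[:,0]>.35)&(W[:,0]<.85)
        P=W[m]
        if len(P)>5:
            print(c,round(y,2),len(P),[ (round(z,2),round(float(np.percentile(P[abs(P[:,2]-z)<.05][:,0],2)),3)) for z in np.arange(.15,.9,.1) if (abs(P[:,2]-z)<.05).sum()>5])
E
python3 -m handwheel '[[0,5,4,0,-5],[0,10,9,0,-10],[0,14,14,0,-15],[0,17,20,0,-20],[0,17,26,0,-20],[0,17,32,0,-20],[0,17,38,0,-20],[0,17,44,0,-20]]'
```

```text
top -0.3 3501 [(np.float64(0.15), 0.668), (np.float64(0.25), 0.67), (np.float64(0.35), 0.668), (np.float64(0.45), 0.669)]
top -0.25 2842 [(np.float64(0.15), 0.668), (np.float64(0.25), 0.67), (np.float64(0.35), 0.668)]
top -0.2 2803 [(np.float64(0.15), 0.668), (np.float64(0.25), 0.669), (np.float64(0.35), 0.668), (np.float64(0.45), 0.676)]
top -0.15 2854 [(np.float64(0.15), 0.668), (np.float64(0.25), 0.67), (np.float64(0.35), 0.668), (np.float64(0.45), 0.713)]
top -0.1 4376 [(np.float64(0.15), 0.538), (np.float64(0.25), 0.67), (np.float64(0.35), 0.668), (np.float64(0.45), 0.681), (np.float64(0.55), 0.464), (np.float64(0.65), 0.461), (np.float64(0.75), 0.461)]
top -0.05 22548 [(np.float64(0.15), 0.517), (np.float64(0.25), 0.5), (np.float64(0.35), 0.48), (np.float64(0.45), 0.469), (np.float64(0.55), 0.465), (np.float64(0.65), 0.463), (np.float64(0.75), 0.416), (np.float64(0.85), 0.367)]
top -0.0 3013 [(np.float64(0.15), 0.528), (np.float64(0.25), 0.633), (np.float64(0.35), 0.668), (np.float64(0.45), 0.679)]
top 0.05 1519 [(np.float64(0.15), 0.527), (np.float64(0.25), 0.631), (np.float64
[... 1758 characters left out ...]
loat64(0.55), 0.67)]
side 0.2 3280 [(np.float64(0.15), 0.519), (np.float64(0.25), 0.622), (np.float64(0.35), 0.668), (np.float64(0.45), 0.668), (np.float64(0.55), 0.669), (np.float64(0.65), 0.788)]
side 0.25 5585 [(np.float64(0.15), 0.517), (np.float64(0.25), 0.62), (np.float64(0.35), 0.668), (np.float64(0.45), 0.668), (np.float64(0.55), 0.669), (np.float64(0.65), 0.789)]
side 0.3 5775 [(np.float64(0.15), 0.506), (np.float64(0.25), 0.59), (np.float64(0.35), 0.668), (np.float64(0.45), 0.668), (np.float64(0.55), 0.669), (np.float64(0.65), 0.788)]
time_s: 1.8
tcp_pos: [0.4369, -0.1821, 0.2269]
eef_rot: [-180.0, 0.1, -176.7]
contact_force: [1.4, 0.8, 0.8]
gripper_width: 0.0876
gripper_force: 0.0
```

Run:
```python
from h import *
im,W2=shot('side'); save('side2',im)
for n,W in [('top',np.load('top.npy')),('side',np.load('side.npy'))]:
    P=W.reshape(-1,3)
    for z in np.arange(.02,1.2,.06):
        Q=P[(abs(P[:,2]-z)<.03)&(P[:,1]>-.13)&(P[:,1]<-.04-.0)&(P[:,0]>.3)&(P[:,0]<.64)]
        if len(Q)>5: print(n,round(z,2),len(Q),'x',np.round(np.percentile(Q[:,0],[2,50,98]),3),'y',np.round(np.percentile(Q[:,1],[2,50,98]),3))
```

```text
top 0.02 4491 x [0.324 0.469 0.633] y [-0.128 -0.085 -0.042]
top 0.08 140 x [0.425 0.47  0.593] y [-0.129 -0.044 -0.04 ]
top 0.14 138 x [0.493 0.546 0.582] y [-0.117 -0.081 -0.041]
top 0.2 41 x [0.505 0.519 0.532] y [-0.07  -0.063 -0.055]
top 0.26 19 x [0.487 0.496 0.503] y [-0.056 -0.053 -0.05 ]
top 0.32 17 x [0.48  0.482 0.484] y [-0.054 -0.051 -0.047]
top 0.38 30 x [0.475 0.477 0.48 ] y [-0.059 -0.054 -0.05 ]
top 0.44 43 x [0.471 0.472 0.475] y [-0.065 -0.06  -0.055]
top 0.5 68 x [0.467 0.469 0.472] y [-0.072 -0.067 -0.062]
top 0.56 119 x [0.465 0.467 0.47 ] y [-0.078 -0.073 -0.068]
top 0.62 198 x [0.463 0.464 0.467] y [-0.08  -0.077 -0.072]
top 0.68 397 x [0.461 0.462 0.465] y [-0.082 -0.078 -0.075]
top 0.74 1536 x [0.301 0.461 0.464] y [-0.096 -0.081 -0.076]
top 0.8 4215 x [0.391 0.414 0.448] y [-0.067 -0.066 -0.065]
top 0.86 15925 x [0.366 0.384 0.408] y [-0.067 -0.066 -0.065]
side 0.02 985 x [0.318 0.38  0.463] y [-0.129 -0.087 -0.042]
side 0.08 62 x [0.425 0.455 0.584] y [-0.118 -0.044 -0.04 ]
side 0.14 46 x [0.494 0.533 0.578] y [-0.109 -0.044 -0.04 ]
side 0.2 42 x [0.499 0.511 0.527] y [-0.065 -0.057 -0.05 ]
side 0.26 56 x [0.485 0.491 0.5  ] y [-0.052 -0.048 -0.045]
side 0.32 65 x [0.48  0.484 0.489] y [-0.054 -0.049 -0.046]
side 0.38 73 x [0.475 0.479 0.484] y [-0.058 -0.053 -0.049]
side 0.44 82 x [0.47  0.475 0.48 ] y [-0.065 -0.059 -0.054]
side 0.5 87 x [0.467 0.471 0.475] y [-0.072 -0.066 -0.061]
side 0.56 95 x [0.465 0.468 0.473] y [-0.077 -0.071 -0.067]
side 0.62 14 x [0.463 0.466 0.47 ] y [-0.075 -0.072 -0.069]
```

View pics/side2.png

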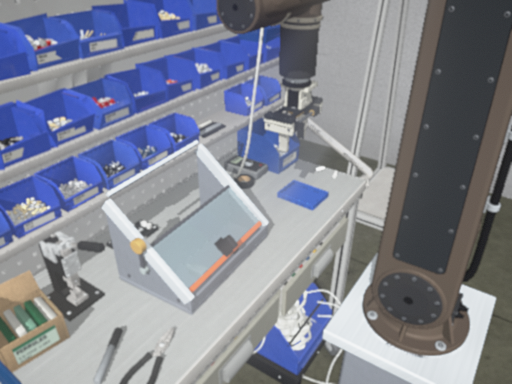

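The side view shows a cable hanging at about x 0.47, y -0.06, between the gripper (290,115) and the guard. It could be solid, so I'll measure it against the arm's profile.

Run:
```python
from h import *
W=np.load('top.npy'); print('topcam',T_wc('top')[:3,3],'side',T_wc('side')[:3,3])
for row in range(0,60,8):
    r_=W[row,205:240]; k=np.nanargmax(r_[:,2]); print(row,205+k,np.round(r_[k],3))
st=get_state(); print(st['joints'])
for c in ['side','top']:
    im,W=shot(c); P=W.reshape(-1,3)
    if c=='top': save('top2',im)
    for z in np.arange(.25,1.1,.05):
        Q=P[(abs(P[:,2]-z)<.025)&(P[:,1]>-.33)&(P[:,1]<-.0895)&(P[:,0]>.1)&(P[:,0]<.66)]
        if len(Q)>20: print(c,round(z,2),len(Q),'x',np.round(np.percentile(Q[:,0],[1,99]),3),'y',np.round(np.percentile(Q[:,1],[1,99]),3))
```

```text
topcam [ 0.356367   -0.09755921  0.91294699] side [-0.07695289  0.76152242  0.73287489]
0 215 [ 0.461 -0.078  0.768]
8 217 [ 0.461 -0.079  0.763]
16 219 [ 0.461 -0.079  0.758]
24 219 [ 0.46  -0.079  0.752]
32 220 [ 0.461 -0.079  0.746]
40 222 [ 0.461 -0.079  0.738]
48 224 [ 0.461 -0.079  0.731]
56 224 [ 0.461 -0.079  0.722]
[  1.89206101   0.89871225 -23.96211875  -0.11078072 -65.0215473
 -88.39367479]
side 0.25 283 x [0.421 0.449] y [-0.238 -0.112]
side 0.3 488 x [0.392 0.464] y [-0.267 -0.09 ]
side 0.35 771 x [0.392 0.461] y [-0.27  -0.091]
side 0.4 520 x [0.392 0.47 ] y [-0.223 -0.132]
side 0.45 789 x [0.389 0.471] y [-0.19 -0.13]
side 0.5 856 x [0.389 0.47 ] y [-0.19  -0.131]
side 0.55 761 x [0.385 0.463] y [-0.196 -0.1  ]
side 0.6 94 x [0.385 0.399] y [-0.191 -0.095]
top 0.3 281 x [0.393 0.411] y [-0.27  -0.097]
top 0.35 434 x [0.393 0.415] y [-0.278 -0.09 ]
top 0.45 161 x [0.39  0.405] y [-0.191 -0.147]
top 0.5 120 x [0.39 0.4 ] y [-0.186 -0.152]
top 0.55 277 x [0.385 0.393] y [-0.207 -0.154]
top 0.6 961 x [0.388 0.393] y [-0.19  -0.091]
top 0.65 22738 x [0.389 0.479] y [-0.224 -0.091]
```

View pics/top2.png

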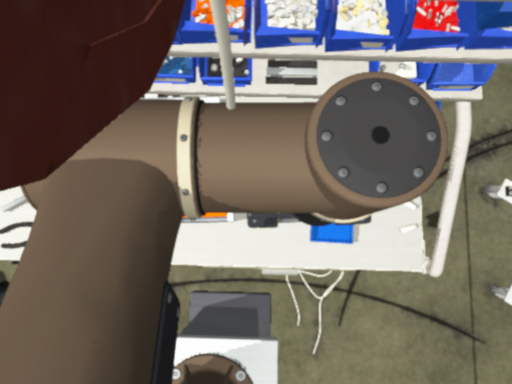

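Run:
```python
from h import *
s=get_state(); print(s['joint_torque'],s['contact_force'],s['tcp_pos'],s['time_s'])
im,W=shot('side'); P=W.reshape(-1,3)
for z in np.arange(.2,.75,.06):
    Q=P[(abs(P[:,2]-z)<.03)&(P[:,1]>-.09)&(P[:,1]<.3)&(P[:,0]>.3)&(P[:,0]<.56)]
    if len(Q): print(round(z,2),len(Q),'x',np.round(np.percentile(Q[:,0],[2,50,98]),3),'y',np.round(np.percentile(Q[:,1],[2,50,98]),3))
```

```text
[  1.61794145 -30.60287476  27.58359075   6.4340888   -0.09171953
  -0.55588664] [-0.70796596 -0.32444426 -0.38457364] [ 0.43745863 -0.18124063  0.22734874] 1.95
0.2 102 x [0.501 0.548 0.559] y [-0.063  0.285  0.296]
0.26 55 x [0.485 0.491 0.5  ] y [-0.053 -0.049 -0.045]
0.32 258 x [0.396 0.448 0.488] y [-0.09  -0.086 -0.046]
0.38 74 x [0.475 0.479 0.484] y [-0.058 -0.053 -0.049]
0.44 81 x [0.47  0.474 0.479] y [-0.065 -0.059 -0.055]
0.5 87 x [0.468 0.471 0.475] y [-0.072 -0.066 -0.061]
0.56 899 x [0.386 0.408 0.469] y [-0.076  0.075  0.081]
0.62 1377 x [0.307 0.385 0.473] y [0.025 0.073 0.082]
```

The top view shows the forearm link already overlapping the cable at (231,108). The cable didn't move and the arm reached its commanded pose, so the cable isn't blocking anything. I'll continue to above the grip and watch the torques.

```bash
python3 -m handwheel '[[0,0,3,0,0],[0,0,6,0,0]]'; python3 -c "
from h import *
print(get_state()['joint_torque'])"
```

```text
time_s: 2.25
tcp_pos: [0.4371, -0.1246, 0.2265]
eef_rot: [-180.0, -0.0, -176.9]
contact_force: [-0.1, 0.3, 0.4]
gripper_width: 0.0875
gripper_force: 0.0
[ -4.07760814 -26.60360992  28.30118001   6.6530782   -0.14017614
   0.96920807]
```

```bash
python3 -m handwheel '[[0,0,6,0,0],[0,0,12,0,0],[0,0,18,0,0],[0,0,24,0,0],[0,0,24,0,0]]'
python3 - <<'E'
from h import *
print(get_state()['joint_torque'])
im,W=shot('wrist'); save('w1',im)
for o in finder.cut_out('wrist','sash_grip')[:2]: print(o['p'],o['pixel'])
hsv=cv2.cvtColor(im,cv2.COLOR_RGB2HSV)
dk=(hsv[...,2]<70)&(W[...,2]>.06)&(W[...,2]<.12)&(W[...,0]<.52)&(W[...,0]>.38)
P=W[dk]; print('dark',len(P),np.round(np.percentile(P,[2,50,98],axis=0),3).tolist())
t=P[P[:,2]>.095]; print('top',np.round(np.percentile(t,[2,50,98],axis=0),3).tolist())
E
```

```text
time_s: 2.88
tcp_pos: [0.4379, 0.1184, 0.2265]
eef_rot: [-180.0, 0.0, -176.5]
contact_force: [-0.0, -1.0, -0.5]
gripper_width: 0.0877
gripper_force: 0.0
[  1.79202385 -26.55947149  28.73587668   6.63135096   0.1232823
  -0.78140046]
0.58 [253.1, 211.5]
dark 1190 [[0.407, -0.031, 0.062], [0.438, 0.12, 0.093], [0.498, 0.135, 0.107]]
top [[0.414, -0.031, 0.095], [0.427, 0.12, 0.102], [0.501, 0.129, 0.109]]
```

```bash
python3 -m handwheel '[[0,0,0.1,-5,0],[0,0,0.1,-10,0],[0,0,0.1,-14,0],[0,0,0.1,-15.5,0],[0,0,0.1,-15.5,0],[0.9,0,0.1,-15.5,0],[0.9,0,0.1,-15.5,0],[0.9,0,0.1,-15.5,0]]' 25; python3 -m handwheel '[[0.9,0,0,0,0],[0.9,0,0,0,0],[0.9,0,0,0,0]]'
```

```text
time_s: 3.98
tcp_pos: [0.4374, 0.1173, 0.0723]
eef_rot: [179.9, 0.1, -176.7]
contact_force: [-0.2, 0.4, 1.1]
gripper_width: 0.0634
gripper_force: 0.0
time_s: 4.35
tcp_pos: [0.437, 0.1172, 0.0716]
eef_rot: [-180.0, -0.0, -176.7]
contact_force: [1.0, 0.2, 0.4]
gripper_width: 0.0329
gripper_force: 0.0
```

```bash
python3 -m handwheel '[[1,0,0,0,0],[1,0,0,0,0],[1,0,0,0,0],[1,0,0,0,0]]' 25
```

```text
time_s: 4.85
tcp_pos: [0.4385, 0.1216, 0.0727]
eef_rot: [179.6, 0.2, -176.7]
contact_force: [-11.2, 22.3, 7.9]
gripper_width: 0.016
gripper_force: 25.0
```

```bash
python3 -m handwheel '[[1,0.3,0.4,0.3,0],[1,1.1,0.4,0.9,0],[1,2.1,0.5,1.75,0],[1,3.1,0.55,2.6,0],[1,4.1,0.6,3.45,0],[1,5.1,0.65,4.3,0],[1,6.1,0.7,5.1,0],[1,6.1,0.7,5.1,0]]'
```

```text
time_s: 5.85
tcp_pos: [0.4986, 0.1249, 0.1234]
eef_rot: [179.9, 0.0, -176.7]
contact_force: [-4.9, 5.9, 5.6]
gripper_width: 0.0159
gripper_force: 25.0
```

```bash
python3 -m handwheel '[[1,1,0.1,0.85,0],[1,2,0.2,1.7,0],[1,3,0.25,2.5,0],[1,3.7,0.3,3.1,0],[1,4.0,0.3,3.35,0],[1,4.0,0.3,3.35,0],[1,4.0,0.3,3.35,0]]'
```

```text
time_s: 6.72
tcp_pos: [0.5384, 0.1271, 0.1569]
eef_rot: [180.0, 0.0, -176.7]
contact_force: [-4.7, 2.2, 5.6]
gripper_width: 0.0154
gripper_force: 25.0
```

```bash
python3 -m handwheel '[[1,0.2,0,0.2,0],[1,0.3,0,0.25,0],[1,0.3,0,0.25,0],[0.4,0.3,0,0.25,0],[0.4,0.3,0,0.25,0],[0.4,0.3,0,0.25,0],[0.4,0.3,0,0.25,0],[0.4,0.3,0,0.25,0]]'; python3 -m handwheel '[[0.4,0,0,2,0],[0.4,0,0,5,0],[0.4,0,0,9,0],[0.4,0,0,9,0]]'
python3 - <<'E'
from h import *
ims=[]
for c in ['wrist','side']:
    im,W=shot(c); ims.append(im); np.save(c+'3.npy',W)
    for q in ['grey_connector','black_connector','sash']:
        for o in finder.cut_out(c,q)[:2]:
            print(c,q,round(o['p'],2),np.round(o['pixel']),desc(W,o['region']))
save('b',cv2.resize(np.hstack(ims),(800,300)))
E
```

```text
time_s: 7.72
tcp_pos: [0.5411, 0.1271, 0.1586]
eef_rot: [-180.0, 0.0, -176.7]
contact_force: [-0.7, 0.6, -0.1]
gripper_width: 0.0522
gripper_force: 0.0
time_s: 8.22
tcp_pos: [0.5427, 0.1278, 0.252]
eef_rot: [179.9, 0.3, -176.7]
contact_force: [0.4, 0.3, -0.0]
gripper_width: 0.0531
gripper_force: 0.0
wrist grey_connector 0.9 [303. 108.] (926, array([0.4726, 0.1838, 0.032 ]), [[0.448, 0.173, 0.027], [0.502, 0.195, 0.036]])
wrist grey_connector 0.32 [250. 217.] (28991, array([0.5607, 0.1285, 0.1636]), [[0.526, -0.013, 0.14], [0.628, 0.268, 0.217]])
wrist black_connector 0.82 [210. 100.] (915, array([0.4713, 0.0748, 0.0322]), [[0.447, 0.063, 0.028], [0.501, 0.085, 0.036]])
wrist sash 0.62 [252. 215.] (28956, array([0.5607, 0.1286, 0.1636]), [[0.526, -0.013, 0.14], [0.628, 0.268, 0.217]])
side grey_connector 0.85 [197. 270.] (171, array([0.4668, 0.191 , 0.0306]), [[0.445, 0.181, 0.021], [0.494, 0.199, 0.036]])
side black_connector 0.65 [226. 245.] (171, array([0.4684, 0.0801, 0.0305]), [[0.445, 0.067, 0.02], [0.499, 0.088, 0.036]])
side sash 0.66 [164. 198.] (4714, array([0.5781, 0.1632, 0.177 ]), [[0.528, -0.004, 0.141], [0.628, 0.267, 0.219]])
```

View pics/b.png

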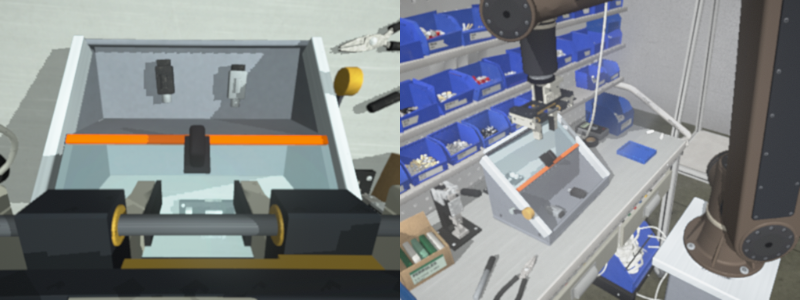

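The sash is up and holding, with its orange edge at x≈0.526. In the wrist view the black connector is at (160,80) and the grey at (235,85). The gripper's body needs clearance from the +y rail and the grip, so I'll grip with the tool offset about 15 mm toward the middle and forward. First a closer look from there.

```bash
python3 -m handwheel '[[0.2,-3.5,2,0,0],[0,-7.5,4,0,0],[0,-7.5,4,0,0],[0,-7.5,4,0,0]]'
python3 - <<'E'
from h import *
im,W=shot('wrist'); save('w4',im); np.save('w4.npy',W)
for q in ['grey_connector','black_connector']:
    o=finder.cut_out('wrist',q)[0]; m=o['region']; P=W[m]; P=P[P[:,2]>.02]
    print(q,o['p'],np.round(o['pixel']),cv2.minAreaRect(P[:,:2].astype(np.float32)))
    if q[0]=='g':
        for x in np.arange(.44,.515,.005):
            Q=P[abs(P[:,0]-x)<.0025]
            if len(Q)>3: print(round(x,3),len(Q),np.round(np.percentile(Q[:,1],[3,97]),4),np.round(np.percentile(Q[:,2],[50,90]),3))
hsv=cv2.cvtColor(im,cv2.COLOR_RGB2HSV)
s=(hsv[...,2]<70)&(W[...,2]>.13)&(W[...,2]<.21)&(abs(W[...,1]-.127)<.04)
print('grip',s.sum(),np.round(np.percentile(W[s],[1,50,99],axis=0),3).tolist())
g=W[(W[...,1]>.25)&(W[...,1]<.31)&(W[...,0]>.42)&(W[...,0]<.52)&(W[...,2]>.05)]
for x in (.43,.45,.47,.49,.51):
    Q=g[abs(g[:,0]-x)<.01]; print('rail',x,np.round(np.percentile(Q,[2,98],axis=0)[:,1:],3).tolist() if len(Q) else None)
print(get_state()['tcp_pos'])
c=im[100:300,200:400]; save('w4c',cv2.resize(c,(600,600)))
E
```

```text
time_s: 9.12
tcp_pos: [0.4662, 0.1673, 0.2487]
eef_rot: [180.0, 0.0, -176.6]
contact_force: [-0.2, -0.1, -0.9]
gripper_width: 0.0851
gripper_force: 0.0
grey_connector 0.58 [264. 169.] ((0.47475215792655945, 0.18521873652935028), (0.06289522349834442, 0.026003321632742882), 1.4757899045944214)
0.445 63 [0.1764 0.1929] [0.029 0.03 ]
0.45 67 [0.1756 0.1944] [0.029 0.03 ]
0.455 91 [0.1732 0.1969] [0.032 0.033]
0.46 82 [0.1724 0.1975] [0.032 0.033]
0.465 86 [0.1728 0.1967] [0.033 0.036]
0.47 74 [0.1741 0.197 ] [0.033 0.036]
0.475 80 [0.1732 0.1974] [0.033 0.036]
0.48 80 [0.1724 0.1972] [0.032 0.036]
0.485 77 [0.1728 0.1982] [0.032 0.035]
0.49 71 [0.1742 0.1973] [0.032 0.033]
0.495 40 [0.1784 0.1949] [0.03  0.032]
0.5 42 [0.1789 0.192 ] [0.028 0.03 ]
0.505 30 [0.1793 0.1923] [0.029 0.03 ]
black_connector 0.89 [178. 162.] ((0.4743604362010956, 0.07382994145154953), (0.06351565569639206, 0.02633073180913925), 5.8691935539245605)
grip 725 [[0.509, 0.12, 0.141], [0.521, 0.131, 0.178], [0.545, 0.141, 0.189]]
rail 0.43 [[0.276, 0.051], [0.289, 0.082]]
rail 0.45 [[0.277, 0.056], [0.309, 0.128]]
rail 0.47 [[0.278, 0.054], [0.308, 0.127]]
rail 0.49 [[0.279, 0.054], [0.304, 0.131]]
rail 0.51 [[0.28, 0.054], [0.294, 0.147]]
[0.46659709 0.1668347  0.2482942 ]
```

View pics/w4.png

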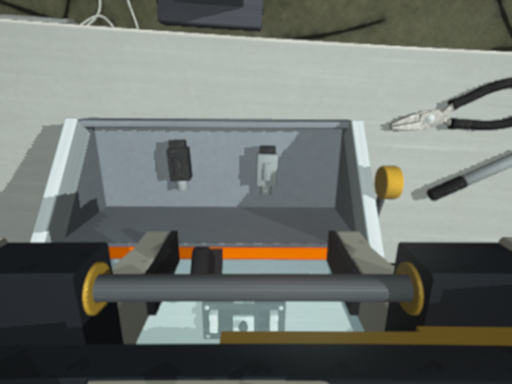

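The grey connector is at (265,165). Its main body spans x 0.4525–0.4945, centred at y 0.185, with yaw about 1.5°. I'll descend at x 0.463, y 0.167 and let closing the fingers draw it inward.

```bash
python3 -m handwheel '[[0,-0.3,0,-6,0],[0,-0.3,0,-11,0],[0,-0.3,0,-15,0],[0,-0.3,0,-18,0],[0,-0.3,0,-20.5,0],[0,-0.3,0,-22.3,0],[0,-0.3,0,-22.3,0],[0,-0.3,0,-22.3,0]]' 20
```

```text
time_s: 10.28
tcp_pos: [0.4637, 0.1671, 0.0259]
eef_rot: [-180.0, 0.0, -176.7]
contact_force: [-0.2, -0.2, 0.9]
gripper_width: 0.0873
gripper_force: 0.0
```

```bash
python3 -m handwheel '[[0,0,0,-0.6,0],[0,0,0,-1.05,0],[0.5,0,0,-1.05,0],[0.5,0,0,-1.05,0],[0.5,0,0,-1.05,0],[0.65,0,0,-1.05,0],[0.65,0,0,-1.05,0],[0.65,0,0,-1.05,0]]' 15; python3 -m handwheel '[[1,0,0,0,0],[1,0,0,0,0],[1,0,0,0,0],[1,0,0,0,0]]' 15
```

```text
time_s: 11.28
tcp_pos: [0.4631, 0.1672, 0.0151]
eef_rot: [180.0, 0.0, -176.7]
contact_force: [-0.5, -0.0, 0.4]
gripper_width: 0.0339
gripper_force: 0.2
time_s: 11.78
tcp_pos: [0.4631, 0.1671, 0.0151]
eef_rot: [180.0, 0.0, -176.7]
contact_force: [-0.8, 1.2, 1.1]
gripper_width: 0.0267
gripper_force: 14.5
```

```bash
python3 -m handwheel '[[1,0,0,0,0],[1,0,0,0.5,0],[1,0,0,1.5,0],[1,0,0,3,0],[1,0,0,4,0],[1,0,0,4,0]]' 25
python3 - <<'E'
from h import *
im,W=shot('side'); o=finder.cut_out('side','grey_connector'); print([(a['p'],desc(W,a['region'])) for a in o[:2]])
c=im[180:320,110:310]; save('s5',cv2.resize(c,(800,560)))
E
```

```text
time_s: 12.52
tcp_pos: [0.4635, 0.1675, 0.0561]
eef_rot: [179.9, 0.1, -176.7]
contact_force: [0.2, 0.1, -1.0]
gripper_width: 0.0265
gripper_force: 24.3
[(0.56, (40, array([0.4517, 0.1687, 0.0691]), [[0.446, 0.161, 0.06], [0.459, 0.175, 0.073]]))]
```

View pics/s5.png

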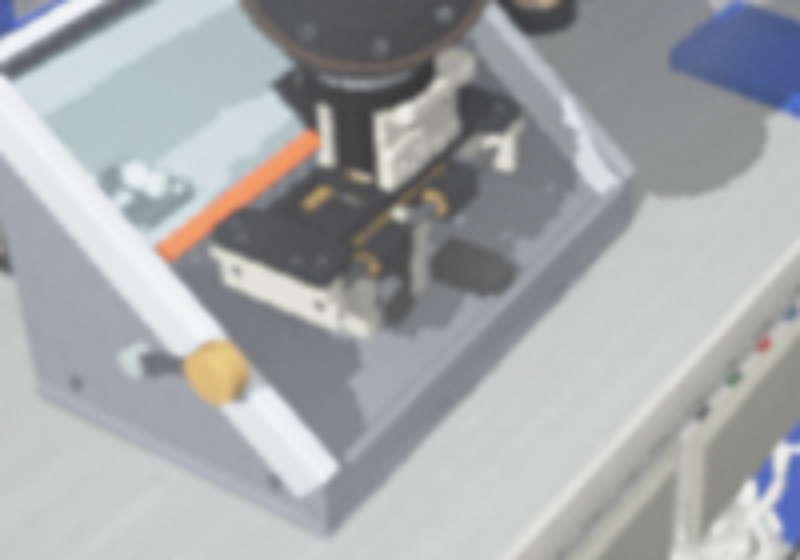

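The connector is held level, with its top at 0.073 m as expected, and the sash is still up. Next I lift clear and carry it to the tray.

```bash
python3 -m handwheel '[[1,0,0,3,0],[1,0,0,7,0],[1,0,0,11,0],[1,0,0,15,0],[1,0,-3,15,0],[1,-0.5,-7,15,0],[1,-1,-12,15,0],[1,-1.5,-17,15,0]]'; python3 -m handwheel '[[1,-0.5,-5,0,0],[1,-1,-10,0,0],[1,-1.5,-15,0,0],[1,-1.5,-20,0,0],[1,-1.5,-24,0,0],[1,-1.5,-27,0,0],[1,-1.5,-28.2,0,0],[1,-1.5,-28.2,0,0]]'
python3 - <<'E'
from h import *
print(get_state()['tcp_pos'])
im,W=shot('wrist'); hsv=cv2.cvtColor(im,cv2.COLOR_RGB2HSV)
bl=(hsv[...,0]>95)&(hsv[...,0]<125)&(hsv[...,1]>130)&(W[...,2]<.04)&(W[...,0]>.33)&(W[...,0]<.56)&(abs(W[...,1]+.285)<.1)
print(bl.sum(),cv2.minAreaRect(W[bl][:,:2].astype(np.float32)),np.round(np.percentile(W[bl],[.5,99.5],axis=0),3).tolist())
for o in finder.cut_out('wrist','grey_connector')[:2]: print(o['p'],o['pixel'],desc(W,o['region']))
save('w6',im)
E
```

```text
time_s: 13.62
tcp_pos: [0.4474, -0.0042, 0.2045]
eef_rot: [-180.0, -0.0, -176.6]
contact_force: [0.7, -0.6, -0.7]
gripper_width: 0.0265
gripper_force: 24.3
time_s: 14.62
tcp_pos: [0.4327, -0.2851, 0.2043]
eef_rot: [180.0, -0.1, -176.8]
contact_force: [-0.5, 0.1, 0.2]
gripper_width: 0.0266
gripper_force: 24.3
[ 0.43267483 -0.28508249  0.20432974]
8606 ((0.44459253549575806, -0.28456902503967285), (0.0986216589808464, 0.12928244471549988), 88.06973266601562) [[0.38, -0.334, 0.002], [0.507, -0.235, 0.019]]
0.73 [256.8, 258.2] (2879, array([ 0.4303, -0.2837,  0.2207]), [[0.416, -0.296, 0.211], [0.475, -0.272, 0.223]])
```

View pics/w6.png

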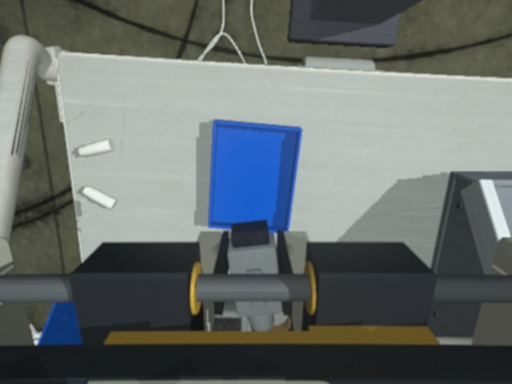

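The connector sits level between the fingers at (256,258), and its centre lines up with the tray centre (0.445, -0.285). Lowering now.

```bash
python3 -m handwheel '[[1,0,0,-5,0],[1,0,0,-10,0],[1,0,0,-14,0],[1,0,0,-17,0],[1,0,0,-18.5,0],[1,0,0,-19.2,0],[1,0,0,-19.6,0],[1,0,0,-19.6,0]]'; python3 -m handwheel '[[1,0,0,0,0],[1,0,0,0,0]]'
```

```text
time_s: 15.72
tcp_pos: [0.4335, -0.285, 0.0097]
eef_rot: [-180.0, 0.1, -176.7]
contact_force: [1.0, 0.9, -1.4]
gripper_width: 0.027
gripper_force: 24.3
time_s: 15.98
tcp_pos: [0.4333, -0.285, 0.0096]
eef_rot: [-180.0, 0.1, -176.7]
contact_force: [0.1, 0.5, -0.2]
gripper_width: 0.0265
gripper_force: 24.3
```

```bash
python3 -m handwheel '[[1,0,0,-0.1,0],[1,0,0,-0.2,0],[1,0,0,-0.2,0],[0.6,0,0,-0.2,0],[0.6,0,0,-0.2,0],[0.6,0,0,-0.2,0]]'
```

```text
time_s: 16.73
tcp_pos: [0.433, -0.2849, 0.007]
eef_rot: [180.0, -0.0, -176.7]
contact_force: [0.0, 0.2, 0.0]
gripper_width: 0.0349
gripper_force: 0.0
```

```bash
python3 -m handwheel '[[0.6,0,0,1,0],[0.6,0,0,3,0],[0.6,0,0,7,0],[0.6,0,0,12,0],[0.6,0,0,18,0],[0.6,4,0,20,0],[0.6,8,0,20,0],[0.6,8,0,20,0]]'
python3 - <<'E'
from h import *
im,W=shot('wrist'); save('w7',im)
for q in ['grey_connector']:
  for o in finder.cut_out('wrist',q)[:2]: print(q,o['p'],o['pixel'],desc(W,o['region']))
im,W=shot('side')
for q in ['sash','black_connector']:
  for o in finder.cut_out('side',q)[:1]: print(q,o['p'],o['pixel'],desc(W,o['region']))
E
```

```text
time_s: 17.73
tcp_pos: [0.515, -0.2848, 0.2075]
eef_rot: [-180.0, 0.0, -176.6]
contact_force: [-1.7, 0.3, -1.3]
gripper_width: 0.0347
gripper_force: 0.0
grey_connector 0.58 [258.0, 109.1] (1073, array([ 0.4463, -0.2827,  0.0242]), [[0.421, -0.295, 0.02], [0.475, -0.271, 0.028]])
sash 0.71 [165.9, 196.6] (5370, array([0.583 , 0.148 , 0.1808]), [[0.528, -0.008, 0.141], [0.632, 0.267, 0.221]])
black_connector 0.76 [224.8, 245.3] (173, array([0.47  , 0.0812, 0.0299]), [[0.445, 0.068, 0.017], [0.499, 0.088, 0.036]])
```

View pics/w7.png

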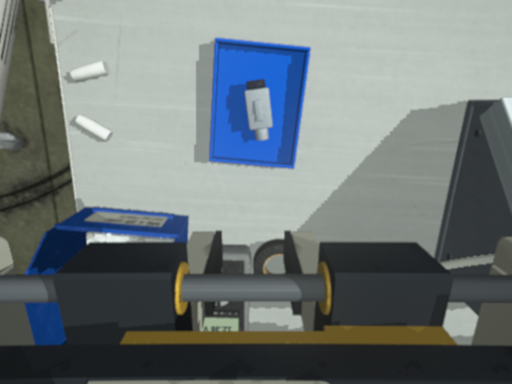

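The grey connector lies flat in the middle of the tray at (258,108). Its top is at 0.024–0.028 m, as expected. The sash is still up, the black connector hasn't moved, and the robot is clear.

```bash
python3 -c "
from h import *
print(r.close_job())"
```

```text
the job is handed in; nothing more can be done
None
```

I handed the job in at about 18 s: the sash is up and holding on its own, the grey connector lies flat in the blue tray, and the black connector hasn't moved; the hand-in gave no verdict back.

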